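# Set a bottle on the magnetic stirrer and switch it on

## Robot

A 6-joint arm with a two-finger parallel gripper is mounted at the origin on the work surface. World frame = base frame: x ahead of the robot, y to its left, z up, the work surface at z = 0. Lengths are in m, angles in rad, forces in N, time in s.
With the tool pointing down it reaches from about 0.15 to 0.775 m from the base axis. Payload 6.1 kg.
Tool frame: the origin (TCP) lies at the very end of the fingers, on their centre line; the grasp point (between the pads) lies 19 mm behind it; z points along the fingers, y is the direction in which the jaws open and shut (so a half turn about z gives the same grasp; the last joint's range is limited). The gripper opens to 85 mm and grips with 20 to 120 N. Pads are 22 mm wide; open, the fingers measure 114 mm over their backs; the gripper's body (76 mm by 85 mm) begins 54 mm behind the grasp point. The pads swing forward as they close: fully open they stand 13 mm farther back than shut.
Start: joints at [1.206, 0.126, -0.04, 1.405, 0, 1.571], TCP at [0.187, 0.49, 0.231] pointing down, gripper open.
Joint ranges: [-2.72, 2.72], [-0.95, 1.95], [-1.27, 1.35], [-1.78, 2.02], [-1.46, 1.47], [-3.14, 3.14]. Speed limits (rad/s): [2.39, 2.39, 3.01, 3.14, 3.14, 3.14].

## Interface

Orientations are given as a unit quaternion [x, y, z, w].
In Python, from rig import env gives the robot as it stands.
- The arm moves only by the shell command python3 -m handwheel 'ROWS' [OPENING] [FORCE]. ROWS is JSON, a list of rows, each a list of 4 numbers: the shift along the world's x, y, z in units of 40 mm (1.0 is 40 mm), then the turn about the world's z in units of 5 degrees (1.0 is 5 degrees). In form: [[dx, dy, dz, roll], ...]. A call has 1 to 20 rows; each row is the pose to reach, as a shift and turn from the pose commanded when the call began; what a row does not reach only later rows make up. A row lasts 1/12 s, in which the tool goes at most 41.7 mm and 7.16 degrees, less where a joint would pass 70% of its speed; a pose out of reach is approached as far as the arm can. A call with a gripper value outside its range is refused whole. OPENING is the opening, from 0 (shut) to 1 (fully open), set as the call begins (- or left out, the last holds). The fingers move at their own pace and stop on an object; FORCE is the grip in N (left out, the last holds). Time passes only in rows, so rows that repeat a pose let the fingers close. It gives the time, the measured TCP pose, the force and the opening at its end, in the units of the state.
- env.state(): the state, without advancing time (a new reading comes with each control period).
- env.snapshot(name): name is "scene" or "top" or "wrist"; returns a dict with "image" (420x560x3 uint8, red, green, blue), "range_z" (420x560 float32, m along the optical axis (not along the pixel's ray), 0 where there is no reading), "fx", "fy", "cx", "cy" (pixels), "D" ([k1, k2, p1, p2, k3] as OpenCV has them; the pictures are not rectified), "rvec" (rotation vector, rad) and "tvec" (3), from world to camera coordinates, as OpenCV has them. Camera axes: x right, y down, z forward; pixel columns grow to the right and rows downward; lengths in m; the calibration is good to about 2 mm. A picture is of the moment at which its call begins.
- env.finish_job(): hands the job in, once; it reports no verdict.
Trained networks look in a picture, given as the dict that the camera call returned (one of the last four; its "shot" number tells which), for a name from the list of things; names that differ only in an ending like _2 or _b are one class to them, and where a whole thing is asked for, a point or a joint stands for the part that bears it (a point fixed in the world has none). Each returns a list of dicts, best first, with "confidence" (0 to 1); they miss things now and then, are a little off and sometimes report something else, mostly with a low value. They report only what shows in the picture. A call takes as long as a camera call. They do not tell look-alikes from the thing itself.
- env.look_for(picture, name): "rect" ([centre column, centre row, width, height] in pixels, round what is visible of it).
- env.trace(picture, name): "mask" (420x560 bool, what is visible of it) and "rect" ([centre column, centre row, width, height] in pixels, round what is visible of it).
- env.mark_of(picture, name): "at" ([row, column] in pixels: a listed point, or the origin of a listed thing).
The state is a dict: "time": time; "q": joint angles; "joint_velocities": joint speeds; "tau": joint torques, N m; "position": TCP position; "tool_rot": TCP orientation; "wrist_force": force on the tool from outside, world axes, zero at the start; "wrist_torque": the same for the moment, N m; "width": opening from 0.0 (shut) to 1.0 (fully open).
Only numpy, scipy, OpenCV 4.12 (cv2) and the standard library are available. Lean on these libraries where they do the work, as an engineer would, in place of code of your own. Each camera call takes 0.05 s, during which the arm holds its last target. There are 200 camera calls.

## Task

Stand the small amber bottle upright in the middle of the magnetic stirrer's round plate, letting it down gently rather than dropping it, and let go of it; then switch the stirrer on by pressing down the raised front end of its rocker switch until it snaps over. Never press hard on the stirrer or on the jack under it, and leave the other glassware and dishes where they stand.

Things in the scene. Friction and masses are not known exactly. Their poses are not given: they have to be found in the camera images.
- amber: Small amber glass bottle to be stirred, about 0.2 kg, loose: round, 58 mm across to 64 mm up, sloping shoulder, black ribbed screw cap 34 mm across from 84 to 112 mm up. Origin: centre of its underside; z up its axis.
- amber_big: Bystander: the big amber bottle, loose: same glass and black cap, but 72 mm across and 165 mm tall (cap 38 mm across). Origin: centre of its underside.
- flask: Bystander: clear conical flask with a cream plug, loose: 72 mm across the base, neck 28 mm, 142 mm tall with the plug. Origin: centre of its underside.
- petri: Bystander: stack of two closed clear dishes, loose, 93 mm across, 32 mm tall. Origin: centre of its underside.
- beaker: Bystander: clear beaker with a glass rod in it, loose, 74 mm across, 94 mm tall, the rod to 153 mm. Origin: centre of its underside.
- jack: Fixed lab jack (scissor lift), plates 160 x 160 mm, carrying the magnetic stirrer, its front to -x, left to +y. Origin: centre of its underside, on the bench. It is set by hand and NOT measured: the top plate's centre, called H below, stands 63 to 89 mm above the bench, and the plate leans forward or back by up to 2 degrees. Stirrer: 170 x 125 mm.
- plate_foot (a point): Bench-level point (same axes as jack) straight below (within 3 mm) the centre of the stirrer's round white plate. The plate is 116 mm across, its top 66 mm above H (so 128 to 156 mm above the bench) and level but for the jack's lean.
- rocker_foot (a point): Bench-level point (axes as jack) below (within 2 mm) the rocker's pin, 85 mm in front of the plate's centre, 30 mm left of it; the speed knob is 60 mm to its right. Black dished rocker, 38 mm (x) by 25 mm (y). Off: the upper edge of its raised front end lies 18 mm in front (-x) of this point, 51 mm above H (+-3 mm by the jack's lean); the deck is 10 mm below that edge.
- rocker (a joint): Rocker switch. 0 off (front end raised), 0.42 on (front end down by 8 mm). A spring resists with about 7 N pressed straight down at the front end's edge, most at the start, nothing at mid-travel (0.21, 4 mm down), and then throws it over by itself against a hard stop.
There are look-alikes about, which are no part of the job. Leave any green or purple look-alike of the amber alone.

How it is judged:
On the way, in this order (a step that is already met when the one before it is completed fails the run):
1. the small amber bottle stands on the stirrer's plate, let go (horizontal distance between amber and plate_foot below 0.02 m and height (world z) of amber above 0.115 m and angle between amber's own z axis and vertical below 0.1 rad and linear speed of amber below 0.03 m/s and contact force between the fingers and amber below 0.1 N), for 0.2 s.
2. the rocker has snapped over to on (value of joint rocker above 0.36 rad), for 0.2 s.
At the end, for the whole second after the job is handed in: the small amber bottle stands upright (within 0.1 rad) and at rest on the stirrer's plate, its axis within 20 mm of the plate's centre, and the rocker stays over at on (joint above 0.36 of 0.42 rad) (horizontal distance between amber and plate_foot below 0.02 m and height (world z) of amber above 0.115 m and angle between amber's own z axis and vertical below 0.1 rad and linear speed of amber below 0.03 m/s and value of joint rocker above 0.36 rad); the robot touches nothing.
It fails at once if the fingers press on the stirrer, its rocker or the jack with over 22 N (contact force between the fingers and jack above 22 N).
It fails at once if the bottle is pressed on the stirrer with over 28 N (contact force between amber and jack above 28 N).
It fails at once if the bottle is dropped: it falls at over 0.18 m/s while nothing holds it above the stirrer (a drop of some 3 mm) (contact force between the fingers and amber below 0.1 N and linear speed of amber above 0.18 m/s and height (world z) of amber above 0.1 m).
It fails at once if a bystander (big amber bottle, flask, dishes, beaker) is moved by over 25 mm or tipped (distance of any of amber_big, flask, petri, beaker from where it was at the start of the episode above 0.025 m or angle between any of amber_big, flask, petri, beaker's own z axis and vertical above 0.3 rad).
It also fails if it takes over 56 s, if anything falls off the work surface, if the arm or the gripper's body presses on something with over 40 N, if the wrist force passes 120 N, or if a joint passes its speed limit or range.

## Working session

There is one attempt and no reset: what is moved stays moved. The work goes in short steps, Python scripts to look and compute and a shell command to move; the robot and the scene stay as the last step left them, time stands still between calls to the robot, and variables do not carry over. Pictures are saved under pics/ and viewed, about 8 in all and at most 12, crops included, and the job is handed in when it is done.

```bash
mkdir -p pics; cat > h.py <<'E'
import numpy as np, cv2
from rig import env
def cam(p):
    K=np.array([[p['fx'],0,p['cx']],[0,p['fy'],p['cy']],[0,0,1.]]); R=cv2.Rodrigues(np.array(p['rvec'],float))[0]
    return K,np.array(p['D'],float),R,np.array(p['tvec'],float).reshape(3)
def rays(p,uv):
    K,D,R,t=cam(p); n=cv2.undistortPoints(np.array(uv,float).reshape(-1,1,2),K,D).reshape(-1,2)
    return np.c_[n,np.ones(len(n))]
def pts(p,uv):   # uv col,row -> world through range
    uv=np.array(uv).reshape(-1,2); K,D,R,t=cam(p); z=p['range_z'][uv[:,1].astype(int),uv[:,0].astype(int)]
    return (rays(p,uv)*z[:,None]-t)@R
def onz(p,uv,h): # intersect with plane z=h
    K,D,R,t=cam(p); d=rays(p,uv)@R; c=-R.T@t
    return c+d*((h-c[2])/d[:,2])[:,None]
def save(p,name,crop=None,s=1):
    im=p['image'][:,:,::-1]
    if crop: im=im[crop[1]:crop[3],crop[0]:crop[2]]
    cv2.imwrite('pics/'+name,cv2.resize(im,None,fx=s,fy=s,interpolation=cv2.INTER_CUBIC))
E
python3 - <<'E'
from h import *
np.set_printoptions(precision=4,suppress=True)
for c in ['scene','top']:
    p=env.snapshot(c); save(p,c+'0.png'); K,D,R,t=cam(p); print(c,'campos',-R.T@t)
    for n in ['amber','amber_big','flask','petri','beaker','jack']:
        for r in env.trace(p,n)[:4]:
            m=r['mask']&(p['range_z']>0); v,u=np.nonzero(m); w=pts(p,np.c_[u,v])
            print(n,round(r['confidence'],2),np.round(r['rect']),'med',np.median(w,0),'p2-98',np.percentile(w,[2,98],axis=0).ravel(), 'rgb',p['image'][m].mean(0).round())
    for n in ['plate_foot','rocker_foot','amber']:
        for r in env.mark_of(p,n)[:3]: print(n,round(r['confidence'],2),r['at'],onz(p,[r['at'][::-1]],0))
E
```

```text
scene campos [1.0348 0.4224 0.9243]
amber 0.96 [156. 233.  27.  40.] med [ 0.7431 -0.1219  0.0689] p2-98 [ 0.7142 -0.1505  0.007   0.7625 -0.1076  0.1138] rgb [66. 36. 81.]
amber 0.72 [200. 225.  27.  44.] med [ 0.6705 -0.055   0.0683] p2-98 [ 0.6375 -0.0904  0.0022  0.6889 -0.0388  0.114 ] rgb [37. 81. 44.]
amber 0.63 [176. 196.  22.  43.] med [ 0.6466 -0.1478  0.0691] p2-98 [ 0.6158 -0.1749  0.0067  0.6643 -0.1321  0.1138] rgb [78. 58. 46.]
amber_big 0.78 [233. 155.  33.  62.] med [ 0.4867 -0.1061  0.1004] p2-98 [ 0.4431 -0.15    0.0021  0.5069 -0.0845  0.1669] rgb [92. 71. 58.]
amber_big 0.56 [284. 258. 103. 103.] med [0.6427 0.1606 0.1141] p2-98 [0.5431 0.0627 0.0028 0.7077 0.2251 0.137 ] rgb [176. 176. 170.]
flask 0.61 [179. 145.  29.  50.] med [ 0.5271 -0.2597  0.0523] p2-98 [ 0.4986 -0.2856  0.0044  0.5488 -0.2393  0.1415] rgb [138. 130. 117.]
petri 0.68 [410. 242.  46.  40.] med [0.4124 0.3319 0.0318] p2-98 [0.3629 0.2891 0.0028 0.4491 0.3729 0.0356] rgb [230. 232. 234.]
petri 0.61 [411. 313.  48.  58.] med [0.5702 0.4141 0.0568] p2-98 [0.5502 0.3811 0.0022 0.6167 0.445  0.12
[... 1274 characters left out ...]
215.]
flask 0.55 [418. 245.  42.  23.] med [ 0.5122 -0.2595  0.0577] p2-98 [ 0.4845 -0.2853  0.0034  0.5429 -0.2385  0.141 ] rgb [132. 121. 104.]
petri 0.77 [174. 285.  41.  36.] med [0.4029 0.3292 0.0323] p2-98 [0.3624 0.2873 0.0274 0.4427 0.3721 0.036 ] rgb [223. 220. 220.]
beaker 0.97 [142. 212.  39.  38.] med [0.5836 0.4213 0.0517] p2-98 [0.5491 0.3784 0.0012 0.6152 0.4453 0.1211] rgb [153. 140. 129.]
jack 0.71 [253. 199.  84.  83.] med [0.6056 0.1251 0.1187] p2-98 [0.525  0.0438 0.0021 0.6982 0.2167 0.1373] rgb [187. 183. 173.]
amber 0.97 [190.1, 333.2] [[ 0.6621 -0.0716  0.    ]]
amber 0.91 [166.3, 356.5] [[ 0.7295 -0.1351  0.    ]]
amber 0.68 [199.7, 367.5] [[ 0.6378 -0.1628 -0.    ]]
```

```bash
python3 - <<'E'
import cv2,numpy as np
a=cv2.imread('pics/scene0.png')[130:330,130:450]; b=cv2.imread('pics/top0.png')[120:320,110:430]
a=cv2.resize(a,None,fx=1.85,fy=1.5*1,interpolation=2); b=cv2.resize(b,None,fx=1.85,fy=1.5,interpolation=2)
cv2.imwrite('pics/both.png',np.vstack([a,b]))
E
```

```text
(no output)
```

View pics/both.png

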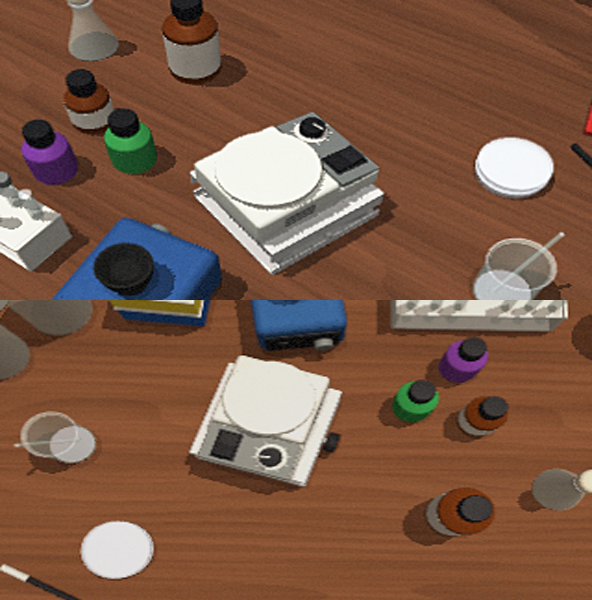

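The candidates are three small bottles, all 112 mm tall:
- **Brown glass with a white label**: scene (176,196), top (370,199). This is the amber one.
- **Green**: scene (200,225). Leave it.
- **Purple**: scene (156,233). Leave it.

The big amber bottle is at scene (233,155). The stirrer is yawed, with the rocker at about top (233,215). Next I'll measure precisely.

```bash
cat > m.py <<'E'
from h import *
np.set_printoptions(precision=4,suppress=True)
v,u=np.mgrid[0:420,0:560]; uv=np.c_[u.ravel(),v.ravel()]
for c in ['scene','top']:
    p=env.snapshot(c); w=pts(p,uv); ok=p['range_z'].ravel()>0; rgb=p['image'].reshape(-1,3).astype(int)
    def near(x,y,r): return ok&(np.hypot(w[:,0]-x,w[:,1]-y)<r)
    for n,x,y in [('amber',.637,-.158),('green',.66,-.067),('purple',.73,-.13)]:
        a=w[near(x,y,.06)&(w[:,2]>.106)&(w[:,2]<.118)]; print(c,n,'cap',len(a),np.median(a,0),(a.min(0)+a.max(0))/2,np.ptp(a,axis=0))
    a=w[near(.63,.13,.14)&(w[:,2]>.115)]; 
    h,e=np.histogram(a[:,2],np.arange(.09,.17,.002)); print([(round(x,3),int(k)) for k,x in zip(h,e) if k>10])
    big=a[a[:,2]>np.percentile(a[:,2],60)-.004]
    # white plate: bright pixels at top level
    A=np.c_[big[:,:2],np.ones(len(big))]; s=np.linalg.lstsq(A,big[:,2],rcond=None)[0]; print('plane',s,'med z',np.median(big[:,2]),'n',len(big))
    print('minrect',cv2.minAreaRect((big[:,:2]*1000).astype(np.float32)))
    dk=near(.57,.16,.07)&(w[:,2]>.09)&(rgb.max(1)<60); d=w[dk]
    n,l,st,ce=cv2.connectedComponentsWithStats(dk.reshape(420,560).astype(np.uint8))
    for i in range(1,n):
        if st[i,4]>25: q=w[l.ravel()==i]; print('dark',st[i],ce[i],q.mean(0),q[:,2].min(),q[:,2].max(),cv2.minAreaRect((q[:,:2]*1000).astype(np.float32)))
E
python3 m.py
```

```text
scene amber cap 163 [ 0.6366 -0.159   0.112 ] [ 0.6358 -0.161   0.1109] [0.0337 0.0335 0.0097]
scene green cap 176 [ 0.6616 -0.0661  0.1121] [ 0.6615 -0.0674  0.1118] [0.0337 0.034  0.0109]
scene purple cap 179 [ 0.7353 -0.1339  0.1118] [ 0.734  -0.1351  0.1118] [0.0342 0.0347 0.0113]
[(np.float64(0.114), 92), (np.float64(0.116), 172), (np.float64(0.118), 253), (np.float64(0.12), 290), (np.float64(0.122), 130), (np.float64(0.124), 71), (np.float64(0.126), 40), (np.float64(0.128), 17), (np.float64(0.13), 120), (np.float64(0.132), 663), (np.float64(0.134), 1060), (np.float64(0.136), 397), (np.float64(0.138), 41)]
plane [ 0.0203 -0.0094  0.1228] med z 0.13461458833912415 n 2275
minrect ((639.1263427734375, 128.15158081054688), (114.94754791259766, 114.73170471191406), 56.745872497558594)
dark [292 208  14  14 139] [298.1007 214.8417] [0.5521 0.1259 0.1236] 0.1106480494555079 0.129823956965058 ((549.4814453125, 124.9682846069336), (28.310794830322266, 28.072040557861328), 60.44775390625)
dark [304 227  24  19 245] [315.9143 236.2327] [0.5694 0.1825 0.1144] 0.10371293156518879 0.120309251
[... 612 characters left out ...]
, 109), (np.float64(0.132), 548), (np.float64(0.134), 832), (np.float64(0.136), 376), (np.float64(0.138), 40)]
plane [ 0.0231 -0.0047  0.1205] med z 0.13470485097927726 n 1896
minrect ((638.7257080078125, 125.65751647949219), (114.35211944580078, 115.41524505615234), 49.49248123168945)
dark [224 207  17  20 196] [231.4796 216.9949] [0.5648 0.181  0.114 ] 0.1046657279932116 0.1191732661489368 ((566.5556640625, 181.03497314453125), (29.25619888305664, 40.72587203979492), 72.93822479248047)
dark [251 219  11  12  80] [256.   225.05] [0.5454 0.1227 0.125 ] 0.12058286230500277 0.12917132028898431 ((546.675048828125, 122.70582580566406), (25.49057960510254, 23.182754516601562), 1.8663692474365234)
```

```bash
python3 - <<'E'
from h import *
from scipy.spatial.transform import Rotation as Ro
s=env.state(); print(s['time'],s['position'],s['width'],s['wrist_force']); print(Ro.from_quat(s['tool_rot']).as_matrix().round(3))
print((np.array([.6355,-.1595,.25])-s['position'])/.04)
E
```

```text
1.1 [0.18730291 0.49043752 0.2313039 ] 0.9970921648583833 [-0.46835993  0.61922348 -0.45840319]
[[-0.934  0.357  0.   ]
 [ 0.357  0.934 -0.   ]
 [-0.     0.    -1.   ]]
[ 11.20492722 -16.24843809   0.46740252]
```

```bash
python3 -m handwheel '[[0.3,-0.4,0.1,0],[0.9,-1.2,0.2,0],[1.5,-2.1,0.5,0],[2.1,-3.0,0.5,0],[2.7,-3.9,0.5,0],[3.3,-4.8,0.5,0],[3.9,-5.7,0.5,0],[4.5,-6.6,0.5,0],[5.1,-7.5,0.5,0],[5.7,-8.4,0.5,0],[6.3,-9.3,0.5,0],[6.9,-10.2,0.5,0],[7.5,-11.1,0.5,0],[8.2,-12.0,0.5,0],[8.9,-12.9,0.5,0],[9.5,-13.8,0.5,0],[10.1,-14.7,0.5,0],[10.7,-15.5,0.5,0],[11.1,-16.1,0.5,0],[11.2,-16.25,0.5,0]]' 0.65 25 && python3 - <<'E'
from h import *
p=env.snapshot('wrist'); save(p,'w1.png'); 
v,u=np.mgrid[0:420,0:560]; uv=np.c_[u.ravel(),v.ravel()]; w=pts(p,uv); ok=p['range_z'].ravel()>0
a=w[ok&(np.hypot(w[:,0]-.636,w[:,1]+.159)<.06)&(w[:,2]>.108)&(w[:,2]<.116)]; print(len(a),np.median(a,0),(a.min(0)+a.max(0))/2,np.ptp(a,axis=0))
s=env.state();print(s['position'],s['wrist_force'],s['width'])
E
```

```text
time: 2.77
position: [0.6369, -0.1633, 0.25]
tool_rot: [0.183, 0.983, -0.0, -0.0]
wrist_force: [-0.6, 0.4, 0.6]
width: 0.646
1383 [ 0.63355375 -0.16056832  0.11098369] [ 0.63416586 -0.16071133  0.11071228] [0.03470531 0.03427029 0.005303  ]
[ 0.63790893 -0.16534076  0.24890625] [-3.02263958 -0.33280127 -1.614774  ] 0.6523471527132503
```

View pics/w1.png

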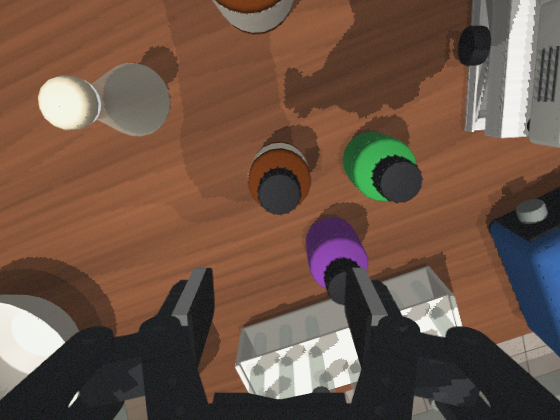

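The wrist view confirms it. The brown labelled bottle with its cap at (278,193) is clear between the fingers' line of descent, with green at (390,170) and purple at (340,255) beside it.

```bash
python3 -m handwheel '[[0,0,-0.2,0],[0,0,-0.8,0],[0,0,-1.6,0],[0,0,-2.4,0],[0,0,-3.1,0],[0,0,-3.7,0],[0,0,-4.1,0],[0,0,-4.28,0],[0,0,-4.28,0],[0,0,-4.28,0],[0,0,-4.28,0]]' 0.65 25 && python3 -m handwheel '[[0,0,0,0],[0,0,0,0],[0,0,0,0],[0,0,0,0],[0,0,0,0],[0,0,0,0],[0,0,0,0],[0,0,0,0]]' 0.2 25
```

```text
time: 3.73
position: [0.636, -0.1593, 0.0818]
tool_rot: [0.181, 0.983, -0.0, 0.001]
wrist_force: [-0.3, 0.2, 0.9]
width: 0.646
time: 4.4
position: [0.6361, -0.1602, 0.0816]
tool_rot: [0.182, 0.983, -0.0, 0.001]
wrist_force: [-0.2, -0.9, 6.2]
width: 0.393
```

```bash
python3 -m handwheel '[[0,0,0.2,0],[0,0,0.6,0],[0,0,1.2,0],[0,0,1.9,0],[0,0,2.6,0],[0,0,3.3,0],[0,0,3.9,0],[0,0,4.3,0],[0,0,4.5,0],[0,0,4.5,0],[0,0,4.5,0],[0,0,4.5,0]]' 0.2 35 && python3 -m handwheel '[[0,0.1,0,0],[0,0.4,0,0],[0,0.9,0,0],[0,1.5,0,0],[0,2.1,0,0],[0,2.8,0,0],[0,3.5,0,0],[0,4.2,0,0],[0,4.9,0,0],[0.05,5.5,0,0],[0.08,6.1,0,0],[0.08,6.6,0,0],[0.08,6.95,0,0],[0.08,7.1,0,0],[0.08,7.17,0,0],[0.08,7.17,0,0],[0.08,7.17,0,0],[0.08,7.17,0,0]]' 0.2 35 && python3 - <<'E'
from h import *
import json
np.set_printoptions(precision=4,suppress=True)
s=env.state(); print(s['time'],s['position'],s['width'],s['wrist_force'])
v,u=np.mgrid[0:420,0:560]; uv=np.c_[u.ravel(),v.ravel()]
for c in ['scene','top']:
    p=env.snapshot(c); save(p,c+'2.png',[210,130,370,330] if c=='scene' else None,3 if c=='scene' else 1)
    for r in env.trace(p,'amber')[:4]:
        m=r['mask']&(p['range_z']>0); vv,uu=np.nonzero(m); w=pts(p,np.c_[uu,vv]); print(c,round(r['confidence'],2),r['rect'],np.median(w,0),np.percentile(w,[2,98],axis=0).ravel())
        if np.median(w[:,1])>0:
            for lo in np.arange(.15,.27,.01):
                q=w[(w[:,2]>=lo)&(w[:,2]<lo+.01)]
                if len(q)>8: print(round(lo,3),len(q),(q.min(0)+q.max(0))[:2]/2,np.ptp(q,axis=0)[:2])
E
```

```text
time: 5.4
position: [0.6349, -0.1594, 0.2583]
tool_rot: [0.181, 0.983, 0.0, -0.001]
wrist_force: [0.2, -0.8, -2.2]
width: 0.386
time: 6.9
position: [0.6386, 0.1262, 0.2602]
tool_rot: [0.182, 0.983, -0.0, 0.0]
wrist_force: [-0.3, -0.8, -2.4]
width: 0.386
6.9 [0.6386 0.1262 0.2602] 0.38573161672847034 [-0.273  -0.8064 -2.3525]
scene 0.7 [155.9, 233.1, 30.0, 43.7] [ 0.7423 -0.1218  0.0683] [ 0.7124 -0.1507  0.0031  0.7624 -0.1076  0.1137]
scene 0.68 [201.2, 225.9, 29.5, 45.6] [ 0.6708 -0.0548  0.0688] [ 0.6401 -0.0841  0.0059  0.6891 -0.0389  0.1138]
scene 0.57 [274.0, 212.9, 24.3, 50.9] [0.6554 0.1359 0.2423] [0.6293 0.108  0.1855 0.6675 0.1558 0.2919]
0.18 58 [0.6489 0.1332] [0.0365 0.0444]
0.19 73 [0.6458 0.1323] [0.043  0.0462]
0.2 83 [0.6478 0.1349] [0.0409 0.0427]
0.21 87 [0.6489 0.1351] [0.0391 0.0426]
0.22 85 [0.6489 0.1339] [0.0389 0.0448]
0.23 105 [0.6448 0.1343] [0.0469 0.045 ]
0.24 221 [0.6442 0.1288] [0.0471 0.0545]
0.25 140 [0.6458 0.1287] [0.0356 0.0464]
0.26 16 [0.6524 0.1248] [0.007  0.0229]
0.27 36 [0.6523 0.1248] [0.008  0.0232]
top 0.8 [360.5, 160.4, 28.3, 27.9] [ 0.7227 -0.1287  0.0723] [ 0.7057 -0.1585  0.0134  0.7498 -0.1092  0.1141]
top 0.67 [334.6, 187.7, 26.6, 28.0] [ 0.6493 -0.0632  0.0731] [ 0.6319 -0.0913  0.011   0.6751 -0.0408  0.1144]
```

View pics/scene2.png

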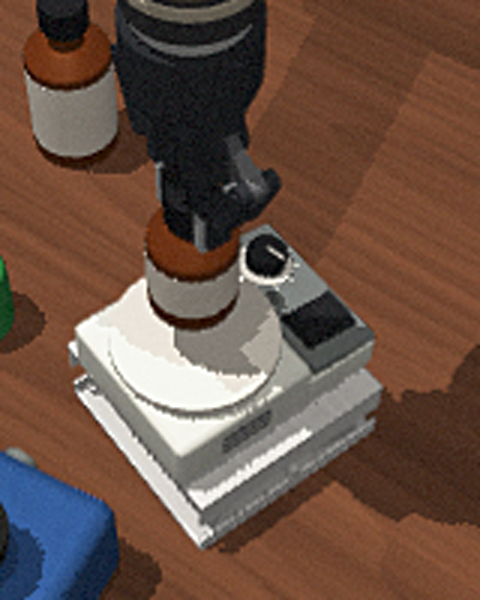

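The bottle hangs upright over the plate, with its base at scene crop (190,320). The rocker is at (320,320) and the knob at (267,250). I'll lower it slowly while watching the wrist force.

```bash
python3 -m handwheel '[[0,0,-0.1,0],[0,0,-0.3,0],[0,0,-0.55,0],[0,0,-0.75,0],[0,0,-0.86,0],[0,0,-0.9,0],[0,0,-0.9,0],[0,0,-0.9,0],[0,0,-0.9,0]]' && python3 -m handwheel '[[0,0,-0.02,0],[0,0,-0.04,0],[0,0,-0.06,0],[0,0,-0.08,0],[0,0,-0.1,0],[0,0,-0.1,0],[0,0,-0.1,0]]'
```

```text
time: 7.85
position: [0.6387, 0.1273, 0.2246]
tool_rot: [0.181, 0.983, 0.0, 0.0]
wrist_force: [-0.2, -0.1, -1.5]
width: 0.385
time: 8.43
position: [0.6385, 0.1272, 0.22]
tool_rot: [0.181, 0.983, -0.0, -0.0]
wrist_force: [0.6, -0.1, -1.7]
width: 0.391
```

```bash
python3 -m handwheel '[[0,0,-0.015,0],[0,0,-0.03,0],[0,0,-0.04,0],[0,0,-0.05,0],[0,0,-0.05,0],[0,0,-0.05,0]]'; python3 -m handwheel '[[0,0,-0.01,0],[0,0,-0.025,0],[0,0,-0.025,0],[0,0,-0.025,0]]'
```

```text
time: 8.93
position: [0.6385, 0.1272, 0.2181]
tool_rot: [0.181, 0.983, 0.0, -0.0]
wrist_force: [-0.5, -0.7, -2.4]
width: 0.389
time: 9.27
position: [0.6384, 0.1272, 0.217]
tool_rot: [0.181, 0.983, -0.0, -0.0]
wrist_force: [-0.7, 0.7, -1.7]
width: 0.385
```

```bash
python3 -m handwheel '[[0,0,-0.01,0],[0,0,-0.025,0],[0,0,-0.025,0],[0,0,-0.025,0]]'; python3 -m handwheel '[[0,0,-0.01,0],[0,0,-0.025,0],[0,0,-0.025,0],[0,0,-0.025,0]]'
```

```text
time: 9.6
position: [0.6385, 0.1272, 0.2163]
tool_rot: [0.181, 0.983, 0.0, 0.0]
wrist_force: [-0.4, -0.9, -0.1]
width: 0.386
time: 9.93
position: [0.6386, 0.1272, 0.2163]
tool_rot: [0.181, 0.983, 0.0, 0.001]
wrist_force: [-2.3, -0.1, 5.3]
width: 0.391
```

Contact is made at about 7 N. I'll ease off slightly and release.

```bash
python3 -m handwheel '[[0,0,0.01,0],[0,0,0.015,0],[0,0,0.015,0]]'; python3 -m handwheel '[[0,0,0,0],[0,0,0,0],[0,0,0,0],[0,0,0,0]]' 0.45; python3 -m handwheel '[[0,0,0,0],[0,0,0,0],[0,0,0,0],[0,0,0,0]]' 0.7; python3 -m handwheel '[[0,0,0.1,0],[0,0,0.3,0],[0,0,0.7,0],[0,0,1.2,0],[0,0,1.8,0],[0,0,2.3,0],[0,0,2.6,0],[0,0,2.6,0],[0,0,2.6,0]]' && python3 m.py | grep -v -e green -e purple && python3 - <<'E'
from h import *
p=env.snapshot('scene'); save(p,'s3.png',[210,130,370,330],3)
v,u=np.mgrid[0:420,0:560]; uv=np.c_[u.ravel(),v.ravel()]
for c in ['scene','top','wrist']:
    p=env.snapshot(c); w=pts(p,uv); ok=p['range_z'].ravel()>0
    a=w[ok&(np.hypot(w[:,0]-.639,w[:,1]-.127)<.05)&(w[:,2]>.24)&(w[:,2]<.252)]
    if len(a): print(c,len(a),(a.min(0)+a.max(0))/2,np.ptp(a,axis=0),np.median(a,0))
E
```

```text
time: 10.18
position: [0.6386, 0.1272, 0.2163]
tool_rot: [0.181, 0.983, 0.0, 0.0]
wrist_force: [-1.5, -0.7, 4.9]
width: 0.386
time: 10.52
position: [0.6385, 0.1272, 0.2152]
tool_rot: [0.181, 0.983, -0.0, -0.0]
wrist_force: [-0.8, -0.8, -0.4]
width: 0.448
time: 10.85
position: [0.6385, 0.1273, 0.2156]
tool_rot: [0.181, 0.983, 0.0, -0.0]
wrist_force: [0.1, 0.3, -0.8]
width: 0.707
time: 11.6
position: [0.6389, 0.1273, 0.3207]
tool_rot: [0.181, 0.983, 0.0, 0.001]
wrist_force: [-0.4, 0.7, -0.2]
width: 0.699
  return _methods._mean(a, axis=axis, dtype=dtype,
  ret = um.true_divide(
Traceback (most recent call last):
  File "m.py", line 8, in <module>
    a=w[near(x,y,.06)&(w[:,2]>.106)&(w[:,2]<.118)]; print(c,n,'cap',len(a),np.median(a,0),(a.min(0)+a.max(0))/2,np.ptp(a,axis=0))
                                                                                           ~~~~~^^^
ValueError: zero-size array to reduction operation minimum which has no identity
```

```bash
python3 -m handwheel '[[-0.2,0.15,0,0.1],[-0.6,0.4,0,0.3],[-1.1,0.75,0,0.5],[-1.6,1.1,0,0.74],[-2.0,1.35,0,0.74],[-2.2,1.48,0,0.74],[-2.2,1.48,0,0.74],[-2.2,1.48,0,0.74],[-2.2,1.48,0,0.74]]' 0 && python3 - <<'E'
from h import *
np.set_printoptions(precision=4,suppress=True)
s=env.state(); print(s['time'],s['position'],s['width'],s['wrist_force'])
v,u=np.mgrid[0:420,0:560]; uv=np.c_[u.ravel(),v.ravel()]
x=np.array([.955,-.297]); y=np.array([.297,.955])
for c in ['scene','top','wrist']:
    p=env.snapshot(c); w=pts(p,uv); ok=p['range_z'].ravel()>0; rgb=p['image'].reshape(-1,3).astype(int)
    a=w[ok&(np.hypot(w[:,0]-.639,w[:,1]-.127)<.05)&(w[:,2]>.24)&(w[:,2]<.255)]
    if len(a): print(c,'cap',len(a),(a.min(0)+a.max(0))/2,np.ptp(a,axis=0),np.median(a,0))
    dk=ok&(np.hypot(w[:,0]-.567,w[:,1]-.181)<.025)&(rgb.max(1)<60)&(w[:,2]<.135)
    if dk.sum()>30:
        q=w[dk]; d=q[:,:2]-[.567,.181]; print(c,'rocker',len(q),cv2.minAreaRect((q[:,:2]*1000).astype(np.float32)))
        for lo in range(-24,24,4):
            k=(d@x*1000>=lo)&(d@x*1000<lo+4)
            if k.sum()>3: print(lo,k.sum(),np.median(q[k,2]),(d[k]@y).min(),(d[k]@y).max())
    if c!='top': save(p,c+'4.png',[210,130,370,330] if c=='scene' else None,3 if c=='scene' else 1)
E
```

```text
time: 12.4
position: [0.5509, 0.1861, 0.3192]
tool_rot: [0.15, 0.989, -0.0, -0.0]
wrist_force: [0.1, -0.4, -0.8]
width: 0.0
12.4 [0.5509 0.1861 0.3192] 0.00020239258803363334 [ 0.0633 -0.3706 -0.8409]
scene cap 256 [0.636  0.1288 0.2452] [0.0332 0.0332 0.0103] [0.6377 0.129  0.2462]
scene rocker 255 ((567.92919921875, 180.3561248779297), (34.2972526550293, 43.05659484863281), 74.41741180419922)
-20 13 0.11464488772103759 -0.012539386651996227 0.015798911928829987
-16 25 0.11601558093415153 -0.012304377226191937 0.015993932548204474
-12 22 0.11534754146374833 -0.014883753085482612 0.015685344833676854
-8 31 0.11525101288946206 -0.016366306529652166 0.016108016600250276
-4 29 0.11390010351966826 -0.017314856258890277 0.013418836849417541
0 23 0.11344502275864815 -0.017416101074455285 0.01679843261912805
4 21 0.11416131495064594 -0.013001585551484094 0.016018919808430204
8 24 0.1146834291496375 -0.0158459651347875 0.015149961495180034
12 24 0.1148682892522106 -0.013424081371559315 0.015284309990781661
16 31 0.11429392529176555 -0.0135489209494115 0.015397385291121805
20 11 0.11418851007
[... 970 characters left out ...]
289054998868216
-20 141 0.11501941240353837 -0.015523295301954588 0.014829766382063826
-16 110 0.11520776318622837 -0.015555560982773435 0.01488914922755896
-12 117 0.11439123530316388 -0.01550138596155432 0.013930291326833932
-8 115 0.11406310516385838 -0.015543368274590257 0.013960186258567858
-4 99 0.11314488287210717 -0.015647461109549936 0.012988071477103704
0 22 0.11202344504927839 -0.01561054621884024 0.013047059346990218
4 15 0.11051445201463471 -0.01567268172735015 0.01306494434319395
8 19 0.111270959119905 -0.015607587150920773 0.012005244201690893
12 20 0.1113112589415188 -0.015654781121628356 0.013109733241415154
16 37 0.1123562143998036 -0.014641817834917671 0.013106314667993547
```

View pics/wrist4.png

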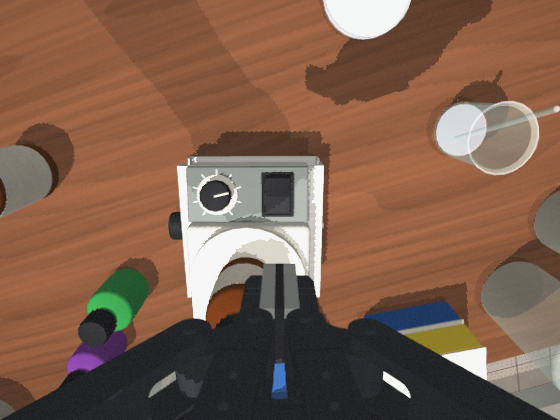

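The wrist view shows the rocker at (278,193) and the knob at (216,193). The bottle's cap sits at (0.636,0.127), z 0.247, so it is upright and centred. The rocker's front edge is at z of about 0.117, and I'm going down to it.

```bash
python3 -m handwheel '[[0,0,-0.2,0],[0,0,-0.7,0],[0,0,-1.4,0],[0,0,-2.2,0],[0,0,-3,0],[0,0,-3.7,0],[0,0,-4.3,0],[0,0,-4.7,0],[0,0,-4.8,0],[0,0,-4.85,0],[0,0,-4.85,0],[0,0,-4.85,0],[0,0,-4.85,0]]' && python3 -m handwheel '[[0,0,-0.03,0],[0,0,-0.06,0],[0,0,-0.1,0],[0,0,-0.13,0],[0,0,-0.15,0],[0,0,-0.15,0],[0,0,-0.15,0]]'
```

```text
time: 13.63
position: [0.5513, 0.1867, 0.1271]
tool_rot: [0.15, 0.989, 0.001, 0.001]
wrist_force: [-0.1, -0.2, 0.3]
width: -0.002
time: 14.22
position: [0.5504, 0.1864, 0.1196]
tool_rot: [0.15, 0.989, -0.0, -0.0]
wrist_force: [1.0, 0.2, -1.1]
width: -0.004
```

```bash
python3 -m handwheel '[[0,0,-0.01,0],[0,0,-0.025,0],[0,0,-0.025,0],[0,0,-0.025,0]]'; python3 -m handwheel '[[0,0,-0.01,0],[0,0,-0.025,0],[0,0,-0.025,0],[0,0,-0.025,0]]'
```

```text
time: 14.55
position: [0.5505, 0.1864, 0.1187]
tool_rot: [0.15, 0.989, -0.0, -0.0]
wrist_force: [0.6, -0.8, 0.2]
width: 0.003
time: 14.88
position: [0.5505, 0.1864, 0.1176]
tool_rot: [0.15, 0.989, -0.0, -0.0]
wrist_force: [0.3, -0.4, 0.1]
width: -0.001
```

```bash
python3 -m handwheel '[[0,0,-0.01,0],[0,0,-0.025,0],[0,0,-0.025,0],[0,0,-0.025,0]]'; python3 -m handwheel '[[0,0,-0.01,0],[0,0,-0.025,0],[0,0,-0.025,0],[0,0,-0.025,0]]'
```

```text
time: 15.22
position: [0.5506, 0.1865, 0.117]
tool_rot: [0.15, 0.989, 0.0, 0.0]
wrist_force: [-0.0, -0.4, 3.2]
width: 0.0
time: 15.55
position: [0.5506, 0.1865, 0.1165]
tool_rot: [0.15, 0.989, 0.0, 0.0]
wrist_force: [-2.1, -0.6, 6.4]
width: -0.001
```

Contact is at z of about 0.117, as expected. I'll keep going in millimetre steps.

```bash
for i in 1 2; do python3 -m handwheel '[[0,0,-0.01,0],[0,0,-0.025,0],[0,0,-0.025,0]]' | grep -e pos -e force; done
```

```text
position: [0.5502, 0.1866, 0.1152]
wrist_force: [-2.4, -0.1, 5.3]
position: [0.5505, 0.1864, 0.1133]
wrist_force: [0.9, 0.0, 0.1]
```

```bash
python3 -m handwheel '[[0,0,-0.01,0],[0,0,-0.025,0],[0,0,-0.025,0],[0,0,-0.025,0]]'; python3 -m handwheel '[[0,0,0.1,0],[0,0,0.4,0],[0,0,1.0,0],[0,0,1.8,0],[0,0,2.6,0],[0,0,3.4,0],[0,0,4.0,0],[0,0,4.4,0],[0,0,4.5,0],[0,0,4.5,0],[0,0,4.5,0]]'; python3 - <<'E'
from h import *
np.set_printoptions(precision=4,suppress=True)
v,u=np.mgrid[0:420,0:560]; uv=np.c_[u.ravel(),v.ravel()]
x=np.array([.955,-.297])
for c in ['scene','wrist']:
    p=env.snapshot(c); w=pts(p,uv); ok=p['range_z'].ravel()>0; rgb=p['image'].reshape(-1,3).astype(int)
    a=w[ok&(np.hypot(w[:,0]-.639,w[:,1]-.127)<.05)&(w[:,2]>.24)&(w[:,2]<.255)]
    if len(a): print(c,'cap',len(a),(a.min(0)+a.max(0))/2,np.ptp(a,axis=0),np.median(a,0))
    q=w[ok&(np.hypot(w[:,0]-.567,w[:,1]-.181)<.025)&(rgb.max(1)<60)&(w[:,2]<.135)]; d=(q[:,:2]-[.567,.181])@x*1000
    for lo in range(-24,24,4):
        k=(d>=lo)&(d<lo+4)
        if k.sum()>3: print(lo,k.sum(),np.median(q[k,2]))
    if c=='scene': save(p,'s5.png',[210,130,370,330],3)
    for n in ['amber_big','flask','petri','beaker']:
        for r in env.look_for(p,n)[:1]: print(n,r['confidence'],r['rect'])
E
```

```text
time: 16.38
position: [0.5505, 0.1863, 0.1124]
tool_rot: [0.15, 0.989, -0.0, -0.0]
wrist_force: [0.1, -0.0, 0.4]
width: -0.001
time: 17.3
position: [0.5504, 0.1864, 0.2918]
tool_rot: [0.15, 0.989, -0.0, -0.0]
wrist_force: [-0.1, -0.9, -0.1]
width: -0.0
scene cap 257 [0.6366 0.1288 0.245 ] [0.0337 0.0331 0.0097] [0.6376 0.1296 0.2464]
-20 21 0.1095459952361402
-16 21 0.1104673312895813
-12 19 0.11170517373991193
-8 20 0.11255507364834665
-4 24 0.1137680996393747
0 16 0.11549211727725894
4 24 0.11730497870009307
8 16 0.11888963133892007
12 28 0.12088727878538832
16 36 0.11723272269364389
20 16 0.11406403244461985
amber_big 0.6 [232.8, 153.7, 34.5, 63.7]
flask 0.95 [179.9, 142.4, 30.5, 55.1]
petri 0.71 [409.5, 243.2, 43.3, 36.1]
-24 59 0.10577590359410015
-20 82 0.10769424876871724
-16 39 0.10855404385705836
-12 53 0.10969744843625853
-8 44 0.11093357007675655
-4 111 0.11317480203083681
0 154 0.11498351923719366
4 147 0.11720309408855842
8 139 0.11928407630955519
12 82 0.1207516441919757
16 35 0.11622923967185331
amber_big 0.86 [24.2, 183.6, 46.1, 74.1]
petri 0.77 [371.4, 18.9, 90.9, 37.9]
beaker 0.85 [501.8, 140.1, 111.9, 78.4]
```

View pics/s5.png

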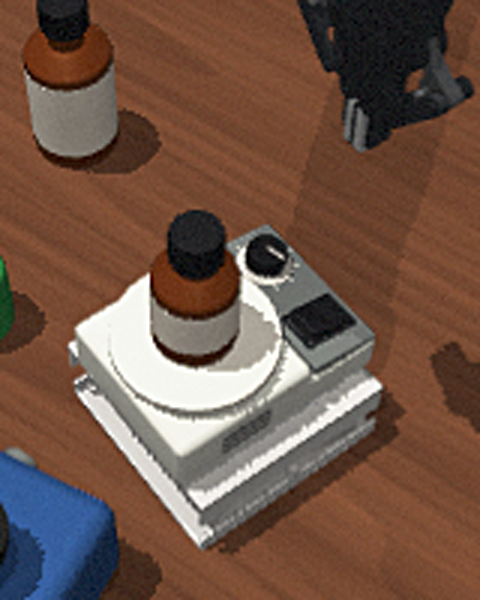

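The picture shows the bottle upright mid-plate at crop (195,290). The rocker at (320,318) now slopes forward and down, front at 0.109 and rear at 0.121, so it has snapped over. The arm is clear, so I'm handing in.

```bash
python3 -c "
from rig import env
print(env.finish_job())"
```

```text
the job is handed in; nothing more can be done
None
```

The small amber bottle is standing on the stirrer plate and the rocker is switched on. I handed the job in at about 17.5 s; the hand-in itself gives no verdict.

**Bottle:** I gripped it by its cap, lowered it in 1 mm steps until the wrist force showed about 7 N of contact, then released it. The last check put its cap at about (0.637, 0.129), z 0.246–0.247. That is upright and about 3 mm from the plate centre I measured, (0.639, 0.127).

**Rocker:** I pressed the front end with closed fingers. The force read at most about 6.4 N at the end of each step, then fell to nothing after 4 mm. Depth readings went from front end raised (about 0.117) to front end low (about 0.109) and rear high (about 0.121), so it snapped over.

**Bystanders:** In the final scene picture the big amber bottle, flask and dishes match their first positions to within a few pixels. The flask's box differs most, by about 5 pixels in height. The detector missed the beaker there, but it showed standing in the last wrist view. The arm ended well clear of everything.

**Failed check:** One measuring script stopped with an error right after the release, because it looked for the bottle where it had stood at the start. I repeated the check from the next position and it was fine.

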